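# Set the hand-rest bar and ready the broad brush

### The job

Get this print ready for hand colouring: first lay the loose wooden hand-rest bar across the two notched blocks so that it sits down in both notches, and let go of it. Then draw the broad flat brush (not the two slim ones) out of the slanted holder, turn it so that its bristles slant clearly downwards, and finish while still holding it still in the gripper, raised clear above the bar, with the bristle tip over the sheet of paper between the blocks. Leave the other two brushes in the holder and the jars, dish, cup and paperweight where they are.

Things in the scene. Friction and masses are not known exactly. Their poses are not given: they have to be found in the camera images.
- bar: loose plain brown wooden hand-rest bar, 260 x 30 x 18 mm, about 0.1 kg, lying flat on the table. Origin at the centre of its underside; x along its length, y across its 30 mm width, z up.
- board: fixed plywood drawing board 240 (its x) x 280 (its y) x 10 mm thick, lying on the table; origin at the centre of its underside, z up. A sheet of paper with a printed picture, 190 (x) x 165 (y) mm, is stuck flat in the middle of its top. The two notched blocks stand on it beside the sheet at y = +105 and -105 mm, so the laid bar runs along the board's y.
- block_left: wooden block fixed on the board at its y = +105 mm, 60 (x) x 30 (y) mm; a 38 mm wide notch across its top runs along y, its floor 35 mm above the board's top (45 mm above the table) between two lips 8 mm high, 11 mm wide. Origin at the centre of its underside, 10 mm above the table; axes as the board's.
- block_right: the same block at the board's y = -105 mm.
- holder: fixed dark wooden brush holder, a drilled block leaning on a 110 (x) x 190 (y) mm base, 90 mm high. Origin at table height below the block's foot; three round sockets 17 mm wide, 50 mm deep, in a row along its y at -58, 0, +58 mm. Their axes rise 40 degrees above level towards its +x; mouths at x = 46 mm, 69 mm above the table.
- flat_brush: broad flat brush, 0.07 kg: round red handle 14 mm thick, 150 mm long; flat steel ferrule 34 x 14 mm to 170 mm; rigid pale bristles 34 x 10 mm to 214 mm. Origin: centre of the butt end; x along the handle to the bristles, y across the head's broad side. Stands loosely, butt down, 50 mm deep in one of the sockets (varies), x rising about 40 degrees. Balances 120 mm from the butt.
- brush_tip (a point): middle of the bristle tip of the broad flat brush, 214 mm from the butt end of its handle; axes as the brush's.
- pointed_brush: slim brush with the same handle and a pointed white head 16 mm thick, in another socket of the holder; origin at the butt end, x towards the bristles. Leave it in the holder.
- stub_brush: slim brush with the same handle and a short blunt round head 16 mm thick, in another socket of the holder; origin at the butt end, x towards the bristles. Leave it in the holder.
- jar_near: closed green paint jar with a white lid, 60 mm across, 65 mm high, left of the middle beyond the bar; origin at the centre of its underside. Leave it.
- jar_far: closed red paint jar with a white lid, 60 mm across, 65 mm high, beyond the board; origin at the centre of its underside. Leave it.
- dish: shallow white ceramic dish 70 mm across, 22 mm high, near the robot; origin at the centre of its underside. Leave it.
- water_cup: empty clear plastic cup 72 mm across, 95 mm high, beyond the holder; origin at the centre of its underside. Leave it.
- paperweight: brass paperweight 20 x 80 x 16 mm lying on the board's +x edge, 95 mm from the board's centre; origin at the centre of its underside. Leave it.

How it is judged:
On the way, in this order (a step that is already met when the one before it is completed fails the run):
1. the bar lies in the notches of both blocks, let go (contact force between bar and block_left above 0.1 N and contact force between bar and block_right above 0.1 N and height (world z) of bar between 0.04 and 0.0495 m and angle between bar's own z axis and vertical below 0.06 rad and contact force between bar and the fingers below 0.05 N), for 0.3 s.
2. the broad flat brush is drawn out of the holder in the grip (contact force between flat_brush and the fingers above 1 N and contact force between flat_brush and holder below 0.1 N and height (world z) of flat_brush above 0.085 m), for 0.2 s.
At the end, for the whole second after the job is handed in: Bar level in both notches, let go; broad brush held still by the fingers alone, off holder, bar and board, its bristle end pointing at least 15 degrees below level, the bristle tip over the sheet (190 x 165 mm) and more than 85 mm above the table (all of step 1 and contact force between flat_brush and the fingers above 1 N and contact force between flat_brush and holder below 0.1 N and contact force between flat_brush and bar below 0.1 N and contact force between flat_brush and board below 0.1 N and angle between flat_brush's own x axis and vertical above 1.8308 rad and height (world z) of brush_tip above 0.085 m and x of brush_tip in the frame of board between -0.095 and 0.095 m and y of brush_tip in the frame of board between -0.0825 and 0.0825 m and linear speed of flat_brush below 0.03 m/s); the arm keeps its last pose, push and grip.
It fails at once if a jar, the dish, the cup or the paperweight is shifted by more than 30 mm (distance of any of jar_near, jar_far, dish, water_cup, paperweight from where it was at the start of the episode above 0.03 m).
It fails at once if one of the slim brushes is pulled more than 25 mm from its place in the holder (distance of any of pointed_brush, stub_brush from where it was at the start of the episode above 0.025 m).
It also fails if it takes over 58 s, if anything falls off the work surface, if the arm or the gripper's body presses on something with over 40 N, if the wrist force passes 120 N, or if a joint passes its speed limit or range.

### The arm

A 7-joint arm with a two-finger parallel gripper is mounted at the origin on the work surface. World frame = base frame: x ahead of the robot, y to its left, z up, the work surface at z = 0. Lengths are in m, angles in rad, forces in N, time in s.
With the tool pointing down it reaches from about 0.4 to 0.875 m from the base axis. Payload 19.3 kg.
Tool frame: the origin (TCP) lies on the mounting face of the last link; the fingertips stand 173 mm ahead of it and the grasp point (between the pads) lies 155 mm ahead of it (bot.grip_point_offset is the distance from the TCP to the grasp point, in m); z points along the fingers, y is the line along which they close (so a half turn about z gives the same grasp; the last joint's range is limited). The gripper opens to 85 mm and grips with 20 to 120 N. Pads are 22 mm wide; open, the fingers measure 114 mm over their backs; the gripper's body (76 mm by 85 mm) begins 54 mm behind the grasp point. The pads swing forward as they close: fully open they stand 13 mm farther back than shut.
Start: joints at [1.062, 0.521, -0.036, 1.599, 0.021, 1.021, -0.113], TCP at [0.266, -0.566, 0.405] pointing down, gripper open.
Joint ranges: [-2.91, 2.91], [-0.3, 2.13], [-1.5, 1.42], [0.17, 2.43], [-1.26, 4.41], [0.16, 1.93], [-2.52, 2.52]. Speed limits (rad/s): [1.89, 1.89, 2.39, 2.39, 3.01, 3.01, 3.01].

### API

Orientations are given as [roll, pitch, yaw] about the fixed x, y, z axes, in that order (R = Rz(yaw) Ry(pitch) Rx(roll)).
In Python, from workcell import bot gives the robot as it stands.
- The arm moves only by the tool arm_command, never from a script. Its argument "deltas" is a list of rows, each a list of 3 entries, a list of its own where there are three numbers: the shift along the tool's x, y, z in cm, then the turn, a rotation vector about the tool's x, y, z in rad, then the finger opening in cm, from 0 to 8.54. In form: [[[tx, ty, tz], [rx, ry, rz], claw], ...]. A call has 1 to 20 rows; each row shifts and turns the commanded pose from where the row before left it, along the tool's axes as they then stand; what a row does not reach is not made up. A row lasts 1/10 s, in which the tool goes at most 50 mm and 8.59 degrees, less where a joint would pass 70% of its speed; a pose out of reach is approached as far as the arm can. A call with a gripper value outside its range is refused whole. The fingers move at their own pace and stop on an object; "newtons" is the grip in N (left out, the last holds). Time passes only in rows, so rows that do not move let the fingers close. It gives the time, the measured TCP pose, the force, the opening and the grip force at its end, in the units of the state.
- bot.observe(): the state, without advancing time (a new reading comes with each control period).
- bot.grab_frame(name): name is "side" or "top" or "wrist"; returns a dict with "frame" (480x640x3 uint8, red, green, blue), "K" (3x3 intrinsics, pixels), "rvec" (rotation vector, rad) and "tvec" (3), from world to camera coordinates, as OpenCV has them; the wrist camera has in their place "T_tool_cam" (4x4, takes a point from camera to tool coordinates, whose origin is the TCP and whose axes are the flange's). Camera axes: x right, y down, z forward; pixel columns grow to the right and rows downward; lengths in m; the calibration is good to about 2 mm. A picture is of the moment at which its call begins: read the wrist's pose just before it. There is no depth.
- bot.job_done(): hands the job in; it is judged then, once.
Trained networks look in a picture, given as the dict that the camera call returned (one of the last four; its "shot" number tells which), for a name from the list of things; names that differ only in an ending like _2 or _b are one class to them, and where a whole thing is asked for, a point or a joint stands for the part that bears it (a point fixed in the world has none). Each returns a list of dicts, best first, with "p" (0 to 1); they miss things now and then, are a little off and sometimes report something else, mostly with a low value. They report only what shows in the picture. A call takes as long as a camera call.
- bot.find_in(name, picture): "rect" ([left, top, width, height] in pixels, round what is visible of it).
- bot.mark_of(name, picture): "at" ([column, row] in pixels: a listed point, or the origin of a listed thing).
The state is a dict: "clock": time; "qpos": joint angles; "qd": joint speeds; "joint_efforts": joint torques, N m; "position": TCP position; "tool_rot": TCP orientation; "force": force on the tool from outside, world axes, zero at the start; "moment": the same for the moment, N m; "grip_width": finger opening in m; "finger_force": force on a finger pad.
Only numpy, scipy, OpenCV 4.12 (cv2) and the standard library are available. Lean on these libraries where they do the work, as an engineer would, in place of code of your own. Each camera call takes 0.05 s, during which the arm holds its last target. There are 200 camera calls.

## Working session

There is one attempt and no reset: what is moved stays moved. The work goes in short steps, Python scripts to look and compute and a tool call to move; the robot and the scene stay as the last step left them, time stands still between calls to the robot, and variables do not carry over. Pictures are saved under pics/ and viewed, at most 10 in all, crops included, and the job is handed in when it is done.

Besides the shell and the picture viewer there is one more tool, called after "Call:" by a JSON object that holds its "op" and its "data". arm_command: Moves the arm, as the interface text tells. Its arguments: {"type":"object","properties":{"deltas":{"type":"array","items":{"type":"array"}},"newtons":{"type":"number"}},"required":["deltas"]}

```bash
mkdir -p pics; ls; cat > h.py <<'E'
import numpy as np, cv2
from scipy.spatial.transform import Rotation as R
from workcell import bot
def ray(pic,px):
    K=np.array(pic["K"],float);Rm=cv2.Rodrigues(np.array(pic["rvec"],float))[0];t=np.array(pic["tvec"],float).ravel()
    d=Rm.T@np.linalg.inv(K)@np.array([px[0],px[1],1.0]);return -Rm.T@t,d/np.linalg.norm(d)
def onz(pic,px,z):
    o,d=ray(pic,px);return o+d*(z-o[2])/d[2]
def tri(l):
    A=np.zeros((3,3));b=np.zeros(3);rs=[ray(p,x) for p,x in l]
    for o,d in rs:
        P=np.eye(3)-np.outer(d,d);A+=P;b+=P@o
    x=np.linalg.solve(A,b);return x,max(np.linalg.norm((np.eye(3)-np.outer(d,d))@(x-o)) for o,d in rs)
def proj(pic,X):
    return cv2.projectPoints(np.array(X,float).reshape(-1,3),np.array(pic["rvec"],float),np.array(pic["tvec"],float),np.array(pic["K"],float),None)[0].reshape(-1,2)
E
python3 - <<'E'
from h import *
T=bot.grab_frame("top");S=bot.grab_frame("side")
cv2.imwrite("pics/t.png",T["frame"][...,::-1]);cv2.imwrite("pics/s.png",S["frame"][...,::-1])
s=bot.observe();print(s["clock"],s["position"],s["tool_rot"])
for n in "bar board block_left block_right holder flat_brush brush_tip pointed_brush stub_brush jar_near jar_far dish water_cup paperweight".split():
    a=bot.mark_of(n,T);b=bot.mark_of(n,S)
    print(n,[(np.round(x["at"]),round(x["p"],2)) for x in a[:1]+b[:1]], end=' ')
    if a: print(onz(T,a[0]["at"],0).round(3),end=' ')
    if a and b: print(*[np.round(v,3) for v in tri([(T,a[0]["at"]),(S,b[0]["at"])])],end='')
    print()
E
```

```text
pics
0.1 [ 0.26546893 -0.56569065  0.4041859 ] [-3.14057945e+00  5.28948553e-05  4.38758274e-01]
bar [(array([301., 274.]), 0.65), (array([298., 330.]), 0.69)] [0.527 0.076 0.   ] [ 0.585  0.078 -0.221] 0.022
board [(array([445., 250.]), 0.7), (array([334., 198.]), 0.85)] [ 0.562 -0.247  0.   ] [ 0.551 -0.244  0.01 ] 0.01
block_left [(array([398., 240.]), 0.97), (array([315., 215.]), 0.64)] [ 0.592 -0.144  0.   ] [ 0.588 -0.141  0.019] 0.0
block_right [(array([491., 257.]), 0.92), (array([339., 178.]), 0.76)] [ 0.54  -0.348  0.   ] [ 0.537 -0.344  0.011] 0.001
holder [(array([214., 281.]), 0.77), (array([325., 340.]), 0.87)] [0.523 0.268 0.   ] [0.519 0.267 0.008] 0.003
flat_brush [(array([350., 334.]), 0.84)] 
brush_tip [(array([113., 318.]), 0.68), (array([354., 330.]), 0.62)] [0.455 0.49  0.   ] [0.444 0.409 0.231] 0.014
pointed_brush [(array([296., 332.]), 0.58)] 
stub_brush [(array([302., 271.]), 0.32), (array([326., 330.]), 0.78)] [0.533 0.073 0.   ] [ 0.548  0.078 -0.202] 0.019
jar_near [(array([290., 183.]), 0.88), (array([245., 275.]), 0.76)] [0.74 0.09 0.  ] [ 0.737  0.09  -0.   ] 0.003
jar_far [(array([370., 169.]), 0.87), (array([248., 225.]), 0.66)] [ 0.763 -0.095  0.   ] [ 0.766 -0.095  0.003] 0.004
dish [(array([264., 352.]), 0.95), (array([392., 311.]), 0.6)] [0.364 0.164 0.   ] [0.367 0.164 0.002] 0.003
water_cup [(array([222., 182.]), 0.6), (array([221., 324.]), 0.58)] [0.75  0.245 0.   ] [ 0.752  0.245 -0.001] 0.002
paperweight [(array([455., 213.]), 0.8), (array([301., 186.]), 0.61)] [ 0.646 -0.28   0.   ] [ 0.644 -0.275  0.017] 0.002
```

View pics/t.png

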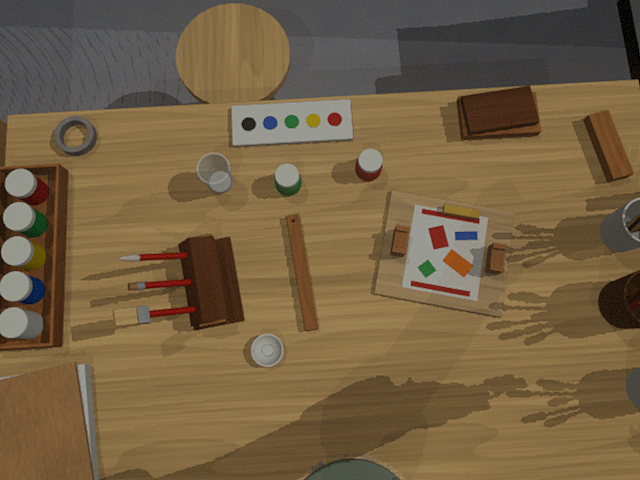

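View pics/s.png

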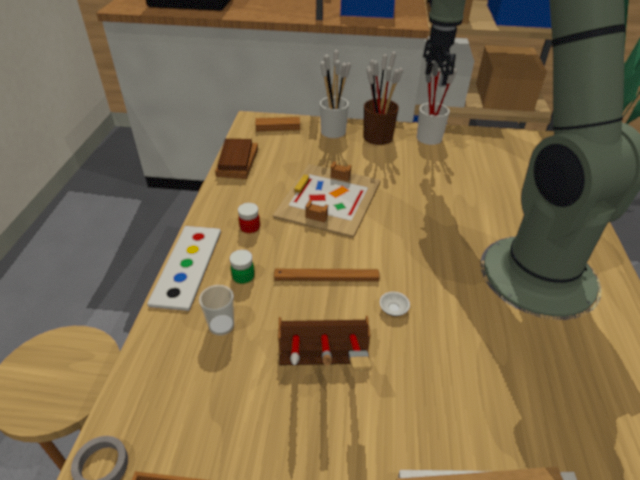

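Top view: bar from (293,215) to (311,330). The flat brush is in the socket nearest the robot, head at (130,316), handles pointing to world +y. The board has blocks at (400,240) and (496,258). The side view agrees with this. Next I'll hover over the board for a wrist view.

Call:
{"op": "arm_command", "data": {"deltas": [[[2.9,-1.55,0],[0,0,0],8.5],[[2.9,-1.55,0],[0,0,0],8.5],[[2.9,-1.55,0],[0,0,0],8.5],[[2.9,-1.55,0],[0,0,0],8.5],[[2.9,-1.55,0],[0,0,0],8.5],[[2.9,-1.55,0],[0,0,0],8.5],[[2.9,-1.55,0],[0,0,0],8.5],[[2.9,-1.55,0],[0,0,0],8.5],[[2.9,-1.55,0],[0,0,0],8.5],[[2.9,-1.55,0],[0,0,0],8.5],[[2.9,-1.55,0],[0,0,0],8.5],[[2.9,-1.55,0],[0,0,0],8.5],[[0,0,0],[0,0,0],8.5],[[0,0,0],[0,0,0],8.5]]}}

```text
clock: 2.9
position: [0.5017, -0.2492, 0.4046]
tool_rot: [-3.142, 0.0, 0.44]
force: [-1.5, -1.6, -0.0]
grip_width: 0.0848
finger_force: 0.0
```

```bash
cat >> h.py <<'E'
def wrist():
    s=bot.observe();W=bot.grab_frame("wrist")
    T=np.eye(4);T[:3,:3]=R.from_euler("xyz",s["tool_rot"]).as_matrix();T[:3,3]=s["position"]
    M=np.linalg.inv(T@np.array(W["T_tool_cam"]))
    W["rvec"]=cv2.Rodrigues(M[:3,:3])[0];W["tvec"]=M[:3,3];return W
E
python3 - <<'E'
from h import *
W=wrist();cv2.imwrite("pics/w1.png",W["frame"][...,::-1]);print(np.round(W["T_tool_cam"],3))
s=bot.observe();print(s["clock"],s["position"],s["tool_rot"],s["qpos"])
for n,z in [("board",0),("block_left",.01),("block_right",.01),("paperweight",.01)]:
    a=bot.mark_of(n,W)
    for x in a[:1]: print(n,np.round(x["at"]),x["p"],onz(W,x["at"],z))
E
```

```text
[[ 0.002 -0.964 -0.267  0.068]
 [ 1.     0.002  0.001  0.001]
 [-0.    -0.267  0.964  0.031]
 [ 0.     0.     0.     1.   ]]
2.95 [ 0.50122961 -0.2500116   0.40465723] [3.14146421e+00 4.46451484e-04 4.38536368e-01] [ 0.45295078  0.42045005 -0.12995224  1.76962389  0.06529427  0.95590089
 -0.8357688 ]
board [335. 140.] 0.8 [ 0.55785339 -0.24296218  0.        ]
block_left [238.  55.] 0.91 [ 0.58407151 -0.1440115   0.01      ]
block_right [430. 216.] 0.61 [ 0.53476141 -0.34624658  0.01      ]
paperweight [432.  59.] 0.76 [ 0.64698911 -0.28464043  0.01      ]
```

View pics/w1.png

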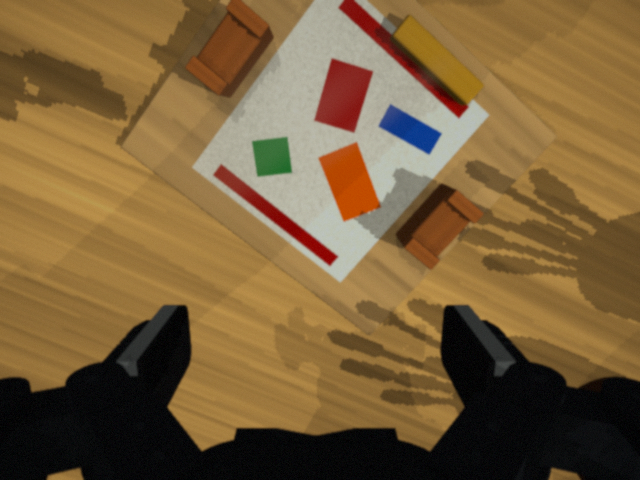

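Wrist view: paper corners at (193,168), (342,282) and (488,114), board corners at (122,143), (553,137) and (372,333), paperweight at (437,60). I'll fit the board pose from these.

```bash
python3 - <<'E'
from h import *
from scipy.optimize import least_squares
W=wrist()
g=cv2.cvtColor(W["frame"],cv2.COLOR_RGB2GRAY)
mod=np.array([[-.095,.0825],[-.095,-.0825],[.095,-.0825],[-.12,.14],[.12,-.14],[-.12,-.14]])
px=np.array([[193,168],[342,282],[488,114],[122,143],[553,137],[372,333]],np.float32)
px2=cv2.cornerSubPix(g,px.reshape(-1,1,2).copy(),(5,5),(-1,-1),(3,40,.01)).reshape(-1,2)
print((px2-px).round(1))
w=np.array([onz(W,p,.0102)[:2] for p in px2])
def f(v,m=mod,z=.0102):
    c,s=np.cos(v[2]),np.sin(v[2]);return m@np.array([[c,s],[-s,c]])+v[:2]
r=least_squares(lambda v:(f(v)-w).ravel(),[.56,-.245,-.25],loss="soft_l1",f_scale=.002)
print(r.x,(f(r.x)-w).round(4))
# overlay of block lips
im=W["frame"][...,::-1].copy()
for sy in(1,-1):
  for lo,hi in((-.03,-.019),(.019,.03)):
    q=np.array([[lo,sy*.105-.015],[hi,sy*.105-.015],[hi,sy*.105+.015],[lo,sy*.105+.015]])
    X=np.c_[f(r.x,q),np.full(4,.053)]
    cv2.polylines(im,[np.round(proj(W,X)*8).astype(int)],True,(0,255,0),1,cv2.LINE_AA,3)
a=cv2.resize(im[0:110,170:290],None,fx=3.3,fy=5);a=cv2.resize(im[0:110,170:290],None,fx=3,fy=3);b=cv2.resize(im[170:280,380:500],None,fx=3,fy=3)
cv2.imwrite("pics/ov.png",np.hstack([a,b]))
T=bot.grab_frame("top")
for p in [(293,215),(311,330)]:print(onz(T,p,.018))
E
```

```text
[[-2.7 -1.9]
 [-2.6 -1.2]
 [-0.1 -1.5]
 [-2.8  3.7]
 [-4.1  4. ]
 [ 0.   0. ]]
[ 0.55784308 -0.24495584 -0.23966966] [[-0.0001 -0.0004]
 [ 0.0003 -0.0004]
 [ 0.0002  0.0004]
 [-0.0006  0.0016]
 [ 0.0088 -0.0032]
 [-0.0033  0.001 ]]
[0.65839186 0.08653322 0.018     ]
[0.40245284 0.06103829 0.018     ]
```

View pics/ov.png

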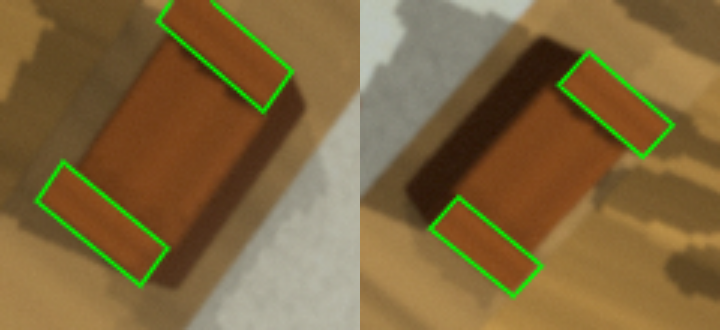

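Call:
{"op": "arm_command", "data": {"deltas": [[[1.27,-2.98,0],[0,0,0],6],[[1.27,-2.98,0],[0,0,0],6],[[1.27,-2.98,0],[0,0,0],6],[[1.27,-2.98,0],[0,0,0],6],[[1.27,-2.98,0],[0,0,0],6],[[1.27,-2.98,0],[0,0,0],6],[[1.27,-2.98,0],[0,0,0],6],[[1.27,-2.98,0],[0,0,0],6],[[1.27,-2.98,0],[0,0,0],6],[[1.27,-2.98,0],[0,0,0],6],[[0,0,0],[0,0,0.085],6],[[0,0,0],[0,0,0.085],6],[[0,0,0],[0,0,0.085],6],[[0,0,0],[0,0,0.085],6],[[0,0,0],[0,0,0],6],[[0,0,0],[0,0,0],6],[[0,0,0],[0,0,0],6]]}}

```text
clock: 4.95
position: [0.4899, 0.074, 0.4047]
tool_rot: [-3.142, 0.0, 0.101]
force: [-0.3, -0.8, -0.2]
grip_width: 0.06
finger_force: 0.0
```

```bash
python3 - <<'E'
from h import *
W=wrist();s=bot.observe();print(s["clock"],s["position"],s["tool_rot"],np.round(s["qpos"],3))
im=W["frame"];print(bot.mark_of("bar",W)[:1],bot.find_in("bar",W)[:1])
P=proj(W,[[.658,.0865,.018],[.402,.061,.018],[.53,.074,.018]]);print(P)
cv2.imwrite("pics/w2.png",im[...,::-1])
E
```

```text
5.0 [0.48991451 0.07403697 0.40470348] [-3.14153920e+00 -1.46122354e-05  1.00205173e-01] [-0.121  0.321 -0.186  1.927  0.075  0.9   -1.815]
[{'at': [322.3, 150.4], 'p': 0.83}] [{'rect': [300.5, 3.0, 38.1, 294.5], 'p': 0.96}]
[[320.34577189 -16.99481566]
 [318.6118002  301.57493674]
 [319.09340996 157.86674935]]
```

View pics/w2.png

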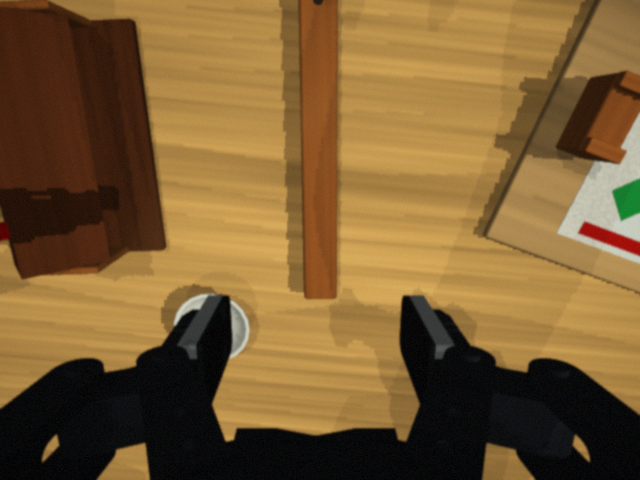

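The bar shows as a band at columns 300–339 at the top of the picture, narrowing to 305–336 at its near end (row 298). The dish is at (222,325), clear of it.

```bash
python3 - <<'E'
from h import *
W=wrist();im=W["frame"].astype(float)
rows=np.arange(15,290,5);L=[];Rr=[]
for r in rows:
    v=im[r,:,2]/(im[r].sum(1)+1)  # blue share
    m=np.where((im[r,270:370,0]-im[r,270:370,1]>.38*im[r,270:370,0])&(im[r,270:370,0]>70))[0]+270
    if len(m)>15: L.append(onz(W,(m.min()-.5,r),.018)[:2]);Rr.append(onz(W,(m.max()+.5,r),.018)[:2])
L=np.array(L);Rr=np.array(Rr);print(len(L),np.median(np.linalg.norm(L-Rr,axis=1)))
C=(L+Rr)/2;p=np.polyfit(C[:,0],C[:,1],1);print(p,np.arctan(p[0]),np.std(C[:,1]-np.polyval(p,C[:,0])))
e=onz(W,(320.5,298.5),.018);a=np.arctan(p[0]);c=e[:2]+.13*np.array([np.cos(a),np.sin(a)])
c[1]=np.polyval(p,c[0]);print(e,c)
s=bot.observe();y=s["tool_rot"][2];d=c-s["position"][:2]
print("tool dx,dy",d@[np.cos(y),np.sin(y)],d@[np.sin(y),-np.cos(y)],"yaw err",a-y)
E
```

```text
55 0.0283339576756384
[0.11144868 0.01513801] 0.11099065923302483 0.00020972707178638128
[0.40514723 0.05972909 0.018     ] [0.53434732 0.07469031]
tool dx,dy 0.04428103876328148 0.003779214480512896 yaw err 0.011648826401270698
```

Call:
{"op": "arm_command", "data": {"deltas": [[[1.48,0.13,0],[0,0,-0.012],6],[[1.48,0.13,0],[0,0,0],6],[[1.47,0.12,0],[0,0,0],6],[[0,0,2.5],[0,0,0],6],[[0,0,2.5],[0,0,0],6],[[0,0,2.5],[0,0,0],6],[[0,0,2.5],[0,0,0],6],[[0,0,2.5],[0,0,0],6],[[0,0,2.5],[0,0,0],6],[[0,0,2.5],[0,0,0],6],[[0,0,2.5],[0,0,0],6],[[0,0,1.4],[0,0,0],6],[[0,0,1.3],[0,0,0],6],[[0,0,0],[0,0,0],6],[[0,0,0],[0,0,0],6]], "newtons": 50}}

```text
clock: 6.65
position: [0.5346, 0.0751, 0.1782]
tool_rot: [-3.142, -0.0, 0.111]
force: [-0.0, 0.6, 1.0]
grip_width: 0.06
finger_force: 0.0
```

Call:
{"op": "arm_command", "data": {"deltas": [[[0,0,0],[0,0,0],1],[[0,0,0],[0,0,0],1],[[0,0,0],[0,0,0],1],[[0,0,0],[0,0,0],1],[[0,0,0],[0,0,0],1],[[0,0,0],[0,0,0],1],[[0,0,0],[0,0,0],1],[[0,0,0],[0,0,0],1]]}}

```text
clock: 7.45
position: [0.5347, 0.0751, 0.1787]
tool_rot: [-3.142, -0.001, 0.111]
force: [-2.6, -1.3, 11.8]
grip_width: 0.0292
finger_force: 49.5
```

Call:
{"op": "arm_command", "data": {"deltas": [[[0,0,-1.5],[0,0,0],1],[[0,0,-2.5],[0,0,0],1],[[0,0,-2.5],[0,0,0],1],[[0,0,-2.5],[0,0,0],1],[[0,0,-2],[0,0,0],1],[[0,0,-1],[0,0,0],1],[[-0.1,2.67,0],[0,0,0],1],[[-0.1,2.67,0],[0,0,0],1],[[-0.1,2.67,0],[0,0,0],1],[[-0.1,2.67,0],[0,0,0],1],[[-0.1,2.67,0],[0,0,0],1],[[-0.1,2.67,0],[0,0,0],1],[[-0.1,2.67,0],[0,0,0],1],[[-0.1,2.67,0],[0,0,0],1],[[-0.1,2.67,0],[0,0,0],1],[[-0.1,2.67,0],[0,0,0],1],[[-0.1,2.67,0],[0,0,0],1],[[-0.1,2.67,0],[0,0,0],1]]}}

```text
clock: 9.25
position: [0.5576, -0.2457, 0.2978]
tool_rot: [-3.141, 0.0, 0.111]
force: [0.0, 0.5, -0.3]
grip_width: 0.0287
finger_force: 50.3
```

Call:
{"op": "arm_command", "data": {"deltas": [[[0,0,0],[0,0,-0.1],1],[[0,0,0],[0,0,-0.1],1],[[0,0,0],[0,0,-0.1],1],[[0,0,0],[0,0,-0.1],1],[[0,0,0],[0,0,-0.1],1],[[0,0,0],[0,0,-0.1],1],[[0,0,0],[0,0,-0.1],1],[[0,0,0],[0,0,-0.1],1],[[0,0,0],[0,0,-0.1],1],[[0,0,0],[0,0,-0.1],1],[[0,0,0],[0,0,-0.1],1],[[0,0,0],[0,0,-0.1],1],[[0,0,0],[0,0,-0.02],1],[[0,0,0],[0,0,0],1],[[0,0,0],[0,0,0],1],[[0,0,0],[0,0,0],1]]}}

```text
clock: 10.85
position: [0.5578, -0.2446, 0.2977]
tool_rot: [-3.141, 0.0, 1.329]
force: [0.3, -0.4, -1.6]
grip_width: 0.0289
finger_force: 50.3
```

```bash
python3 - <<'E'
from h import *
W=wrist();s=bot.observe();print(s["clock"],s["position"],s["tool_rot"],np.round(s["qpos"],3),s["grip_width"],s["force"])
y=s["tool_rot"][2];d=np.array([.5578,-.2450])-s["position"][:2]
print("tool dx,dy",d@[np.cos(y),np.sin(y)],d@[np.sin(y),-np.cos(y)],"rz",-(1.3311-y))
im=W["frame"][...,::-1].copy()
v=[.5578,-.245,-.2397];c,sn=np.cos(v[2]),np.sin(v[2])
for lo,hi in((-.03,-.019),(.019,.03)):
  for sy in(1,-1):
    q=np.array([[lo,sy*.105-.015],[hi,sy*.105-.015],[hi,sy*.105+.015],[lo,sy*.105+.015]])@np.array([[c,sn],[-sn,c]])+v[:2]
    cv2.polylines(im,[np.round(proj(W,np.c_[q,np.full(4,.053)])*8).astype(int)],True,(0,255,0),1,cv2.LINE_AA,3)
zb=s["position"][2]-.1782+.018
q=np.array([[-.015,-.13],[.015,-.13],[.015,.13],[-.015,.13]])@np.array([[c,sn],[-sn,c]])+v[:2]
cv2.polylines(im,[np.round(proj(W,np.c_[q,np.full(4,zb)])*8).astype(int)],True,(255,255,0),1,cv2.LINE_AA,3)
cv2.imwrite("pics/w3.png",im)
E
```

```text
10.9 [ 0.55788727 -0.24458022  0.29775376] [3.14155365e+00 9.91128962e-05 1.32965921e+00] [ 0.632  0.66  -0.467  1.716  0.375  0.855 -0.241] 0.02871872417571373 [-0.02501258  0.04451842 -1.9010459 ]
tool dx,dy -0.0004284717644496633 1.5503101826171024e-05 rz -0.0014407860056275812
```

View pics/w3.png

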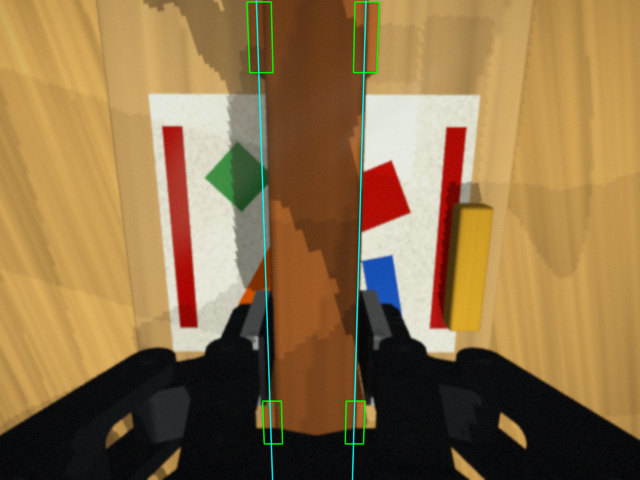

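The carried bar lies midway between the lips of both notches (green outlines), and its angle agrees. I'll lower it now.

Call:
{"op": "arm_command", "data": {"deltas": [[[0,0,1.2],[0,0,0],1],[[0,0,1.2],[0,0,0],1],[[0,0,1.2],[0,0,0],1],[[0,0,1.0],[0,0,0],1],[[0,0,0.8],[0,0,0],1],[[0,0,0.6],[0,0,0],1],[[0,0,0.5],[0,0,0],1],[[0,0,0.4],[0,0,0],1],[[0,0,0.3],[0,0,0],1],[[0,0,0.15],[0,0,0],1],[[0,0,0],[0,0,0],1],[[0,0,0],[0,0,0],1]]}}

```text
clock: 12.1
position: [0.5579, -0.2447, 0.2244]
tool_rot: [3.141, 0.0, 1.331]
force: [-0.0, 0.2, -1.2]
grip_width: 0.0283
finger_force: 50.3
```

Call:
{"op": "arm_command", "data": {"deltas": [[[0,0,0.1],[0,0,0],1],[[0,0,0],[0,0,0],1],[[0,0,0],[0,0,0],3.5],[[0,0,0],[0,0,0],4],[[0,0,0],[0,0,0],5],[[0,0,0],[0,0,0],5.5],[[0,0,0],[0,0,0],5.5],[[0,0,0],[0,0,0],5.5],[[0,0,0],[0,0,0],5.5],[[0,0,-1],[0,0,0],5.5],[[0,0,-2],[0,0,0],5.5],[[0,0,-4],[0,0,0],5.5],[[0,0,-4],[0,0,0],5.5],[[0,0,-4],[0,0,0],5.5],[[0,0,-4],[0,0,0],5.5],[[0,0,0],[0,0,0],5.5],[[0,0,0],[0,0,0],5.5]]}}

```text
clock: 13.8
position: [0.5577, -0.2446, 0.4145]
tool_rot: [3.14, 0.001, 1.331]
force: [-0.1, -0.7, -0.7]
grip_width: 0.0549
finger_force: 0.0
```

```bash
python3 - <<'E'
from h import *
W=wrist();s=bot.observe();print(s["clock"],s["position"],s["tool_rot"])
im=W["frame"][...,::-1].copy()
v=[.5578,-.245,-.2397];c,sn=np.cos(v[2]),np.sin(v[2])
q=np.array([[-.015,-.13],[.015,-.13],[.015,.13],[-.015,.13]])@np.array([[c,sn],[-sn,c]])+v[:2]
cv2.polylines(im,[np.round(proj(W,np.c_[q,np.full(4,.063)])*8).astype(int)],True,(255,255,0),1,cv2.LINE_AA,3)
T=bot.grab_frame("top");S=bot.grab_frame("side")
for n in ["pointed_brush","stub_brush","brush_tip","holder","flat_brush"]:
    for nm,P in(("T",T),("S",S)):
        print(n,nm,[(np.round(x["at"]),round(x["p"],2)) for x in bot.mark_of(n,P)[:2]],[(np.round(x["rect"]),round(x["p"],2)) for x in bot.find_in(n,P)[:1]])
t=cv2.resize(T["frame"][220:340,95:255,::-1],None,fx=4,fy=4,interpolation=cv2.INTER_CUBIC)
t=cv2.resize(t,(400,300));ss=cv2.resize(S["frame"][300:390,260:380,::-1],(400,300),interpolation=cv2.INTER_CUBIC)
out=np.zeros((600,800,3),np.uint8);out[:300,:400]=cv2.resize(im,(400,300));out[300:,:400]=t;out[300:,400:]=ss
cv2.imwrite("pics/m4.png",out)
E
```

```text
13.85 [ 0.55758361 -0.24461299  0.41331076] [3.14158934e+00 1.66426090e-04 1.33076605e+00]
pointed_brush T [(array([218., 180.]), 0.57), (array([114., 320.]), 0.16)] [(array([120., 251.,  67.,  10.]), 0.82)]
pointed_brush S [(array([299., 333.]), 0.79)] [(array([292., 336.,   8.,  26.]), 0.59)]
stub_brush T [] [(array([130., 280.,  63.,  12.]), 0.7)]
stub_brush S [(array([328., 334.]), 0.8)] [(array([322., 333.,  10.,  30.]), 0.63)]
brush_tip T [(array([111., 318.]), 0.63)] [(array([112., 308.,  86.,  20.]), 0.93)]
brush_tip S [(array([362., 368.]), 0.61)] [(array([345., 333.,  28.,  36.]), 0.83)]
holder T [(array([216., 282.]), 0.89)] [(array([179., 235.,  69.,  95.]), 0.66)]
holder S [(array([324., 340.]), 0.97), (array([329., 185.]), 0.54)] [(array([279., 315.,  93.,  49.]), 0.98)]
flat_brush T [] [(array([116., 307.,  80.,  21.]), 0.69)]
flat_brush S [] [(array([351., 332.,  22.,  42.]), 0.95)]
```

View pics/m4.png

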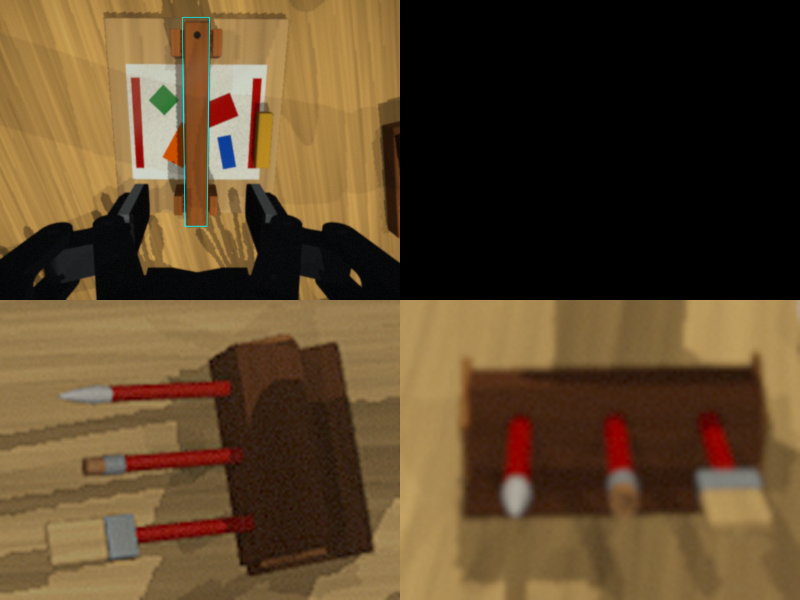

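The bar lies in both notches and matches the predicted outline. In the holder crop, the flat brush's head is centred at top pixel (114,317) and its handle enters the holder at (196,309). In the side picture the same points are at (360,365) and (353,335).

```bash
python3 - <<'E'
from h import *
T=bot.grab_frame("top");S=bot.grab_frame("side")
P={}
for n,a,b,z in [("tip",(114.2,317.2),(360.5,365.4),.174),("fer",(137.8,315.2),(358.4,354.5),.146),("mouth",(196.2,309.2),(353,334.8),.069)]:
    x,r=tri([(T,a),(S,b)]);P[n]=x;print(n,x.round(4),round(r,4),onz(T,a,z).round(4),onz(S,b,z).round(4))
d=P["tip"]-P["mouth"];print(np.linalg.norm(d),np.degrees(np.arctan2(d[2],np.hypot(*d[:2]))),np.degrees(np.arctan2(d[1],d[0])))
E
```

```text
tip [0.4402 0.4304 0.166 ] 0.0015 [0.4379 0.4278 0.174 ] [0.442  0.4355 0.174 ]
fer [0.4441 0.3928 0.1431] 0.0017 [0.4421 0.3921 0.146 ] [0.4459 0.3945 0.146 ]
mouth [0.4564 0.2947 0.0698] 0.0009 [0.4556 0.295  0.069 ] [0.4573 0.294  0.069 ]
0.16710587494691842 35.152770154191884 96.78553532234906
```

Call:
{"op": "arm_command", "data": {"deltas": [[[2.81,-1.34,0.6],[0,0,0],4],[[2.81,-1.34,0.6],[0,0,0],4],[[2.81,-1.34,0.6],[0,0,0],4],[[2.81,-1.34,0.6],[0,0,0],4],[[2.81,-1.34,0.6],[0,0,0],4],[[2.81,-1.34,0.6],[0,0,0],4],[[2.81,-1.34,0.6],[0,0,0],4],[[2.81,-1.34,0.6],[0,0,0],4],[[2.81,-1.34,0.6],[0,0,0],4],[[2.81,-1.34,0.6],[0,0,0],4],[[2.81,-1.34,0.6],[0,0,0],4],[[2.81,-1.34,0.6],[0,0,0],4],[[2.81,-1.34,0.6],[0,0,0],4],[[2.81,-1.34,0.6],[0,0,0],4],[[0,0,0],[0,0,-0.12],4],[[0,0,0],[0,0,-0.12],4],[[0,0,0],[0,0,-0.12],4],[[0,0,0],[0,0,0],4]]}}

```text
clock: 16.85
position: [0.4692, 0.182, 0.3292]
tool_rot: [-3.142, -0.0, 1.693]
force: [1.2, -0.7, 0.1]
grip_width: 0.0399
finger_force: 0.0
```

Call:
{"op": "arm_command", "data": {"deltas": [[[0,0,0],[0,0.1,0],4],[[0,0,0],[0,0.1,0],4],[[0,0,0],[0,0.1,0],4],[[0,0,0],[0,0.1,0],4],[[0,0,0],[0,0.1,0],4],[[0,0,0],[0,0.1,0],4],[[0,0,0],[0,0.046,0],4],[[0,0,0],[0,0,0],4],[[0,0,0],[0,0,0],4],[[0,0,0],[0,0,0],4]]}}

```text
clock: 17.85
position: [0.4691, 0.1824, 0.3294]
tool_rot: [-3.141, -0.644, 1.69]
force: [0.1, 0.6, 0.6]
grip_width: 0.0402
finger_force: 0.0
```

```bash
python3 - <<'E'
from h import *
W=wrist();s=bot.observe();print(s["clock"],s["position"],s["tool_rot"],np.round(s["qpos"],3))
m=R.from_euler("xyz",s["tool_rot"]).as_matrix();print(m.round(3))
im=W["frame"][...,::-1].copy()
cv2.imwrite("pics/w5.png",im)
m=np.array([.4564,.2947,.069])
for n in["brush_tip","flat_brush"]:print(n,bot.mark_of(n,W)[:1],bot.find_in(n,W)[:1])
for e in(35,37,40):
  a=np.radians(96.8);d=np.array([np.cos(a)*np.cos(np.radians(e)),np.sin(a)*np.cos(np.radians(e)),np.sin(np.radians(e))])
  print(e,proj(W,[m,m+.065*d,m+.1*d,m+.164*d]).round(1).tolist())
E
```

```text
17.9 [0.46904273 0.182491   0.32946131] [ 3.14133611 -0.64433348  1.69106185] [ 0.484  0.714 -1.112  2.01   0.037  0.537 -0.343]
[[-0.096  0.993 -0.072]
 [ 0.794  0.12   0.596]
 [ 0.601  0.    -0.8  ]]
brush_tip [{'at': [312.4, 58.9], 'p': 0.94}] [{'rect': [280.0, 56.0, 65.7, 282.9], 'p': 0.73}]
flat_brush [] [{'rect': [286.6, 57.5, 56.3, 277.5], 'p': 0.7}]
35 [[315.5, 336.1], [315.7, 237.7], [315.8, 179.7], [316.0, 63.1]]
37 [[315.5, 336.1], [315.7, 238.6], [315.8, 180.4], [316.0, 61.5]]
40 [[315.5, 336.1], [315.7, 240.3], [315.8, 181.9], [316.0, 59.8]]
```

View pics/w5.png

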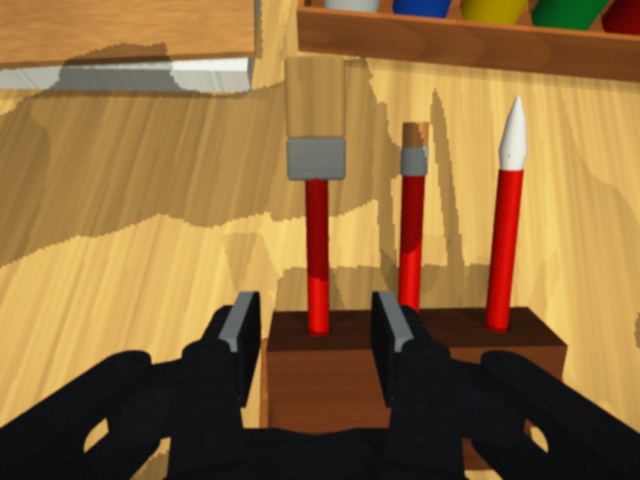

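The flat brush runs straight up the picture between the fingers, from its mouth at (319,335) to the ferrule at (316,180), as predicted. The slim brushes, at columns 410 and 500, are clear. Advancing.

Call:
{"op": "arm_command", "data": {"deltas": [[[0,0.1,1.5],[0,0,0],4],[[0,0,1.5],[0,0,0],4],[[0,0,1.5],[0,0,0],4],[[0,0,1.5],[0,0,0],4],[[0,0,1.5],[0,0,0],4],[[0,0,1.5],[0,0,0],4],[[0,0,1.2],[0,0,0],4],[[0,0,1.0],[0,0,0],4],[[0,0,0.9],[0,0,0],4],[[0,0,0],[0,0,0],4],[[0,0,0],[0,0,0],4]]}}

```text
clock: 19.2
position: [0.4614, 0.2545, 0.2327]
tool_rot: [-3.142, -0.646, 1.691]
force: [0.4, -1.0, -1.2]
grip_width: 0.0397
finger_force: 0.0
```

Call:
{"op": "arm_command", "data": {"deltas": [[[0,0,0],[0,0,0],2.5],[[0,0,0],[0,0,0],2],[[0,0,0],[0,0,0],1.5],[[0,0,0],[0,0,0],1],[[0,0,0],[0,0,0],0],[[0,0,0],[0,0,0],0],[[0,0,0],[0,0,0],0],[[0,0,0],[0,0,0],0]], "newtons": 60}}

```text
clock: 20.0
position: [0.4615, 0.2545, 0.2326]
tool_rot: [3.141, -0.646, 1.691]
force: [1.4, -1.9, 0.6]
grip_width: 0.012
finger_force: 58.6
```

```bash
python3 - <<'E'
from h import *
s=bot.observe();print(s["clock"],s["position"],s["tool_rot"],np.round(s["qpos"],3),s["force"],s["moment"])
E
```

```text
20.0 [0.46152516 0.25446311 0.23260128] [ 3.14132608 -0.64601096  1.69080332] [ 0.211  0.846 -0.925  2.028  0.111  0.287 -0.417] [ 1.38161787 -1.89892506  0.59136604] [-0.79706567 -0.54618491 -0.13143221]
```

Call:
{"op": "arm_command", "data": {"deltas": [[[0.5,0,-0.02],[0,0,0],0],[[0.8,0,-0.04],[0,0,0],0],[[0.8,0,-0.04],[0,0,0],0],[[0.8,0,-0.04],[0,0,0],0],[[0.8,0,-0.04],[0,0,0],0],[[0.8,0,-0.04],[0,0,0],0],[[0,0,0],[0,0,0],0]]}}

```text
clock: 20.7
position: [0.4571, 0.2899, 0.2623]
tool_rot: [3.14, -0.647, 1.693]
force: [-0.5, 0.1, -0.6]
grip_width: 0.0117
finger_force: 58.4
```

```bash
python3 - <<'E'
from h import *
s=bot.observe();print(s["clock"],s["position"],s["tool_rot"],np.round(s["qpos"],3),s["force"],s["moment"],s["grip_width"])
E
```

```text
20.7 [0.45705027 0.28994184 0.26232994] [ 3.14018044 -0.64653496  1.69276164] [ 0.148  0.794 -0.936  1.999  0.078  0.312 -0.47 ] [-0.51211555  0.1177181  -0.5848995 ] [-0.73338181 -0.06952516 -0.00951024] 0.011746533989535362
```

Call:
{"op": "arm_command", "data": {"deltas": [[[1,0,-0.05],[0,0,0],0],[[1,0,-0.05],[0,0,0],0],[[1,0,-0.05],[0,0,0],0],[[0.6,0,-0.6],[0,0,0],0],[[1.2,0,-1.6],[0,0,0],0],[[1.2,0,-1.6],[0,0,0],0],[[1.2,0,-1.6],[0,0,0],0],[[1.2,0,-1.6],[0,0,0],0],[[1.2,0,-1.6],[0,0,0],0],[[0,0,0],[0,0,0],0],[[0,0,0],[0,0,0],0]]}}

```text
clock: 21.8
position: [0.4544, 0.3125, 0.3893]
tool_rot: [3.141, -0.646, 1.691]
force: [-0.3, -0.5, -1.0]
grip_width: 0.0119
finger_force: 58.5
```

```bash
python3 - <<'E'
from h import *
W=wrist();s=bot.observe();print(s["clock"],s["position"],s["tool_rot"],np.round(s["qpos"],3),s["force"],s["moment"],s["grip_width"])
S=bot.grab_frame("side")
out=np.hstack([cv2.resize(W["frame"],(400,300)),cv2.resize(S["frame"][210:390,200:440],(400,300))])
cv2.imwrite("pics/m6.png",out[...,::-1])
E
```

```text
21.85 [0.4543135  0.3124187  0.38881206] [-3.14138589 -0.64545516  1.6906095 ] [ 0.199  0.612 -1.06   1.899 -0.026  0.539 -0.53 ] [ 1.11247272  0.07707743 -1.1543804 ] [-0.72338913 -0.09014404  0.05673824] 0.011762030867910575
```

View pics/m6.png

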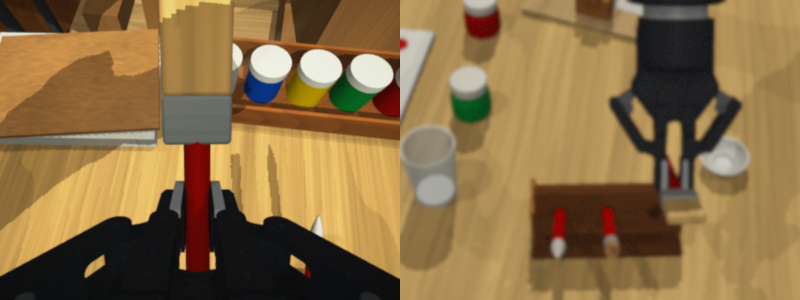

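The brush is held, and the slim brushes are still in the holder. I'll level the tool and carry the brush over to the board.

Call:
{"op": "arm_command", "data": {"deltas": [[[0,0,0],[0,-0.08,0],0],[[0,0,0],[0,-0.08,0],0],[[0,0,0],[0,-0.08,0],0],[[0,0,0],[0,-0.08,0],0],[[0,0,0],[0,-0.08,0],0],[[0,0,0],[0,-0.08,0],0],[[0,0,0],[0,-0.08,0],0],[[0,0,0],[0,-0.085,0],0],[[0,0,0],[0,0,0],0],[[0,0,0],[0,0,0],0]]}}

```text
clock: 22.9
position: [0.4541, 0.313, 0.3886]
tool_rot: [-3.141, -0.003, 1.692]
force: [-0.1, -0.0, -1.1]
grip_width: 0.0119
finger_force: 58.5
```

Call:
{"op": "arm_command", "data": {"deltas": [[[-1.6,0.1,0],[0,0,0],0],[[-3.2,0.2,0],[0,0,0],0],[[-3.2,0.2,0],[0,0,0],0],[[-3.2,0.2,0],[0,0,0],0],[[-3.2,0.2,0],[0,0,0],0],[[-3.2,0.2,0],[0,0,0],0],[[-3.2,0.2,0],[0,0,0],0],[[-3.2,0.2,0],[0,0,0],0],[[-3.2,0.2,0],[0,0,0],0],[[-3.2,0.2,0],[0,0,0],0],[[-3.2,0.2,0],[0,0,0],0],[[-3.2,0.2,0],[0,0,0],0],[[-3.2,0.2,0],[0,0,0],0],[[-3.2,0.2,0],[0,0,0],0],[[-3.2,0.2,0],[0,0,0],0],[[-3.2,0.2,0],[0,0,0],0],[[-3.2,0.2,0],[0,0,0],0],[[-3.2,0.2,0],[0,0,0],0],[[-2.3,0.2,0],[0,0,0],0],[[0,0,0],[0,0,0],0]]}}

```text
clock: 24.9
position: [0.5597, -0.2664, 0.3877]
tool_rot: [3.141, -0.001, 1.685]
force: [0.0, 0.1, -1.2]
grip_width: 0.0116
finger_force: 58.5
```

```bash
python3 - <<'E'
from h import *
s=bot.observe();print(s["clock"],s["position"],s["tool_rot"],np.round(s["qpos"],3),s["force"],s["grip_width"])
E
```

```text
24.9 [ 0.55967977 -0.26639734  0.38768839] [ 3.14122599e+00 -1.30330953e-03  1.68526336e+00] [ 0.693  0.573 -0.514  1.613  0.313  1.039  0.202] [ 0.00784462  0.14714564 -1.17230266] 0.011641661243806953
```

Call:
{"op": "arm_command", "data": {"deltas": [[[0,0,0],[0,-0.08,0],0],[[0,0,0],[0,-0.08,0],0],[[0,0,0],[0,-0.08,0],0],[[0,0,0],[0,-0.08,0],0],[[0,0,0],[0,-0.08,0],0],[[0,0,0],[0,-0.08,0],0],[[0,0,0],[0,-0.04,0],0],[[0,0,0],[0,0,0],0],[[0,0,0],[0,0,0],0],[[0,0,0],[0,0,0],0],[[0,0,0],[0,0,0],0],[[0,0,0],[0,0,0],0]]}}

```text
clock: 26.1
position: [0.5608, -0.262, 0.3885]
tool_rot: [3.142, 0.518, 1.69]
force: [-0.2, -0.3, -0.6]
grip_width: 0.0118
finger_force: 58.5
```

```bash
python3 - <<'E'
from h import *
s=bot.observe();print(s["clock"],s["position"],s["tool_rot"],np.round(s["qpos"],3),s["grip_width"],s["finger_force"])
W=wrist();T=bot.grab_frame("top");S=bot.grab_frame("side")
l=[]
for nm,P in(("W",W),("T",T),("S",S)):
    a=bot.mark_of("brush_tip",P)[:1];print(nm,a)
    if a and a[0]["p"]>.4:l.append((P,a[0]["at"]))
if len(l)>1:
    x,r=tri(l);print(x,r);d=x[:2]-[.5578,-.245];a=-.2397;print(d@[np.cos(a),np.sin(a)],d@[-np.sin(a),np.cos(a)])
    m=R.from_euler("xyz",s["tool_rot"]).as_matrix();g=s["position"]+.155*m[:,2];v=x-g;print("grasp",g,"len",np.linalg.norm(v),"elev",np.degrees(np.arcsin(v[2]/np.linalg.norm(v))))
out=np.zeros((480,800,3),np.uint8);out[:300,:400]=cv2.resize(W["frame"],(400,300));out[:300,400:]=cv2.resize(S["frame"][100:280,230:470],(400,300));out[300:,:240]=cv2.resize(T["frame"][170:350,350:530],(240,180))
cv2.imwrite("pics/m7.png",out[...,::-1])
E
```

```text
26.1 [ 0.56078136 -0.26203053  0.38845803] [3.1415058  0.51835496 1.69021603] [ 0.418  0.505 -0.272  1.744  0.822  0.919 -0.212] 0.011805180329689611 58.53414117184002
W []
T []
S [{'at': [326.6, 137.5], 'p': 0.79}]
```

View pics/m7.png

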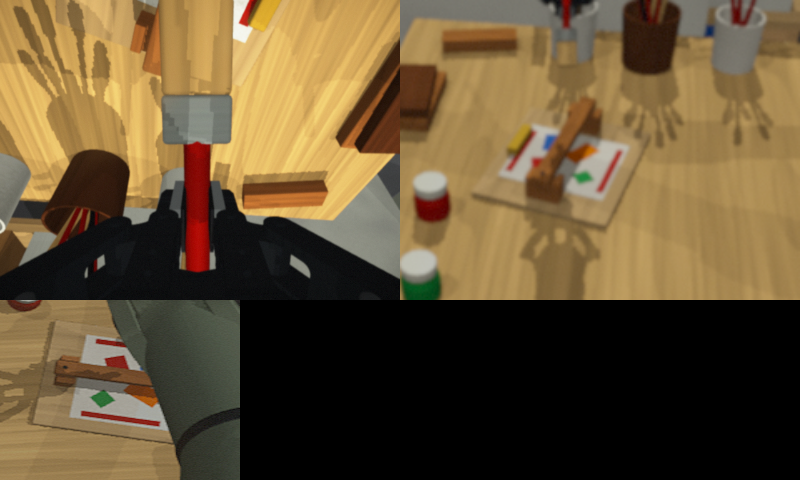

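The brush keeps the same place in the gripper as after the pull and is now tilted head-down. The bar still lies in both notches. I'll check the predicted tip against the side camera, then hand in.

```bash
python3 - <<'E'
from h import *
s=bot.observe();S=bot.grab_frame("side");m=R.from_euler("xyz",s["tool_rot"]).as_matrix()
g=s["position"]+.155*m[:,2];t=g+.099*m[:,0];p=proj(S,[t])[0];print(t,p,s["qd"])
if t[2]>.12 and np.linalg.norm(p-[326.6,137.5])<15: print(bot.job_done())
E
```

```text
[ 0.55982844 -0.25268129  0.20477093] [330.0288415  137.04981427] [-0.0014671  -0.00052525  0.0012188  -0.00048388 -0.00127731 -0.00036565
 -0.00151167]
the job is handed in; nothing more can be done
None
```

The job is handed in (no verdict came back): the bar lies in both notches, let go, and the flat brush is held still over the sheet, pointing about 27–30° down with its tip about 0.20 m above the table.

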